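# Balance two fork crowns on the parts rack

## Robot

A 7-joint arm with a two-finger parallel gripper is mounted at the origin on the work surface. World frame = base frame: x ahead of the robot, y to its left, z up, the work surface at z = 0. Lengths are in m, angles in rad, forces in N, time in s.
With the tool pointing down it reaches from about 0.425 to 0.825 m from the base axis. Payload 3.6 kg.
Tool frame: the origin (TCP) lies on the centre line of the jaws, within the pads' length; the fingertips stand 14 mm ahead of it and the grasp point (between the pads) lies 5 mm behind it (bot.tips_ahead is the distance from the TCP to the fingertips, in m); z points along the fingers, y is the line along which they close (so a half turn about z gives the same grasp; the last joint's range is limited). The gripper opens to 85 mm and grips with 20 to 120 N. Pads are 22 mm wide; open, the fingers measure 114 mm over their backs; the gripper's body (76 mm by 85 mm) begins 54 mm behind the grasp point. The pads swing forward as they close: fully open they stand 13 mm farther back than shut.
Start: joints at [1.315, 0.615, -0.013, 1.423, 0.008, 1.103, -0.04], TCP at [0.148, -0.633, 0.245] pointing down, gripper open.
Joint ranges: [-3.12, 3.12], [-0.3, 2.06], [-1.34, 1.32], [0.26, 2.42], [-1.36, 4.5], [0.01, 1.98], [-2.84, 2.84]. Speed limits (rad/s): [2.79, 2.79, 3.14, 3.14, 3.14, 3.14, 3.14].

## Interface

Orientations are given as a unit quaternion [w, x, y, z].
In Python, from bench import bot gives the robot as it stands.
- The arm moves only by the shell command python3 -m handwheel 'ROWS' [FORCE]. ROWS is JSON, a list of rows, each an object of numbers: "ax", "ay", "az": the turn, a rotation vector about the tool's x, y, z in rad; "dx", "dy", "dz": the shift along the tool's x, y, z in mm; "gripper": the opening, from 0 (shut) to 1 (fully open). In form: [{"ax": .., "ay": .., "az": .., "dx": .., "dy": .., "dz": .., "gripper": ..}, ...]. A call has exactly 10 rows; each row is the pose to reach, as a shift and turn from the pose commanded when the call began, along the tool's axes at that moment; what a row does not reach only later rows make up. A row lasts 1/10 s, in which the tool goes at most 50 mm and 8.59 degrees, less where a joint would pass 70% of its speed; a pose out of reach is approached as far as the arm can. A call with a gripper value outside its range is refused whole. The fingers move at their own pace and stop on an object; FORCE is the grip in N (left out, the last holds). Time passes only in rows, so rows that repeat a pose let the fingers close, or fill a call up. It gives the time, the measured TCP pose, the force, the opening and the grip force at its end, in the units of the state.
- bot.observe(): the state, without advancing time (a new reading comes with each control period).
- bot.read_camera(name): name is "side" or "top"; returns a dict with "image" (400x640x3 uint8, blue, green, red), "mtx" (3x3 intrinsics, pixels), "k1" (the pictures are not rectified: a ray, as slopes to the right and down, at radius r is drawn at 1 + k1 r^2 times it, then the intrinsics apply), "world_from_camera" (4x4, takes a point from camera to world coordinates). Camera axes: x right, y down, z forward; pixel columns grow to the right and rows downward; lengths in m; the calibration is good to about 2 mm. A picture is of the moment at which its call begins. There is no depth.
- bot.finish_job(): hands the job in; it is judged then, once.
The state is a dict: "time": time; "joint_pos": joint angles; "joint_vel": joint speeds; "joint_efforts": joint torques, N m; "eef_pos": TCP position; "tool_rot": TCP orientation; "force": force on the tool from outside, world axes, zero at the start; "ft_torque": the same for the moment, N m; "gripper_width": finger opening in m; "grasp_force": force on a finger pad.
Only numpy, scipy, OpenCV 4.12 (cv2) and the standard library are available. Lean on these libraries where they do the work, as an engineer would, in place of code of your own. Each camera call takes 0.05 s, during which the arm holds its last target. There are 200 camera calls.

## Task

Hang the two matching tall fork crowns astride the pivoting bar of the balance rack, one in the seat at each end, so that each sits fully down on the bar and the bar comes to rest level. Leave the short fork crown standing where it is.

Things in the scene. Friction and masses are not known exactly. Their poses are not given: they have to be found in the camera images.
- fork_a_mid (a point): one of the two matching tall steel fork crowns, 0.35 kg, 139 mm tall: bridge 68 x 24 x 16 mm, two legs down (12 x 24 mm, 75 long, 44 mm gap), round steerer stub up (25 mm diameter, 48 tall). Stands on its legs. Point: its centre, half-way up, 69.5 mm over the feet, 5.5 mm below the bridge's underside; the stub spans 21.5 to 69.5 mm above it. z up the stub, x from leg to leg, y across
- fork_b_mid (a point): the other of the two matching tall steel fork crowns, 0.35 kg, 139 mm tall: bridge 68 x 24 x 16 mm, two legs down (12 x 24 mm, 75 long, 44 mm gap), round steerer stub up (25 mm diameter, 48 tall). Stands on its legs. Point: its centre, half-way up, 69.5 mm over the feet, 5.5 mm below the bridge's underside; the stub spans 21.5 to 69.5 mm above it. z up the stub, x from leg to leg, y across
- fork_short_mid (a point): the short fork crown, a bystander of the same shape but smaller (82 mm tall, 49 mm wide, 18 mm stub, 0.15 kg: too light to balance a tall one); the point is its centre, half-way up, z up
- bar_mid (a point): middle of the top face of the rack's grey flat bar (320 long, 20 wide, 12 thick; top 140 mm over the table when level); tilts with it. y along the bar, x across, z out of the top. Seats centred 130 mm off along +y and -y, each 44 mm long between two 14 mm high lugs. A hung crown straddles the bar: bridge on the top face, legs on either side, apart along x
- bar (a joint): tilt of the bar in rad, 0 level, positive with its +y end up. Free, damped pivot 30 mm above the bar's middle, between two fixed posts 188 mm high and within 41 mm of it. A bob below levels the bar when empty or evenly loaded; one tall crown tips it to its stop at 0.2 rad: that seat drops 26 mm and the other rises 26 mm
There are look-alikes about, which are no part of the job. Leave any brown or turquoise look-alike of the part that bears fork_a_mid alone. Leave any green or pink look-alike of the part that bears fork_b_mid alone.

How it is judged:
At the end, for the whole second after the job is handed in: One tall crown sits astride the bar at each end, within 18 mm along and 20 mm across the bar of the seat's centre, bridge down on the bar (10 mm), turned under 0.5 rad, upright within 0.25 rad; bar level within 0.1 rad; short crown within 30 mm of its start ((((x of fork_a_mid in the frame of bar_mid between -0.02 and 0.02 m and y of fork_a_mid in the frame of bar_mid between 0.112 and 0.148 m and z of fork_a_mid in the frame of bar_mid between -0.015 and 0.004 m and angle between the x axis of fork_a_mid and the x axis of bar_mid, either way round below 0.5 rad and angle between fork_a_mid's own z axis and vertical below 0.25 rad) and (x of fork_b_mid in the frame of bar_mid between -0.02 and 0.02 m and y of fork_b_mid in the frame of bar_mid between -0.148 and -0.112 m and z of fork_b_mid in the frame of bar_mid between -0.015 and 0.004 m and angle between the x axis of fork_b_mid and the x axis of bar_mid, either way round below 0.5 rad and angle between fork_b_mid's own z axis and vertical below 0.25 rad)) or ((x of fork_a_mid in the frame of bar_mid between -0.02 and 0.02 m and y of fork_a_mid in the frame of bar_mid between -0.148 and -0.112 m and z of fork_a_mid in the frame of bar_mid between -0.015 and 0.004 m and angle between the x axis of fork_a_mid and the x axis of bar_mid, either way round below 0.5 rad and angle between fork_a_mid's own z axis and vertical below 0.25 rad) and (x of fork_b_mid in the frame of bar_mid between -0.02 and 0.02 m and y of fork_b_mid in the frame of bar_mid between 0.112 and 0.148 m and z of fork_b_mid in the frame of bar_mid between -0.015 and 0.004 m and angle between the x axis of fork_b_mid and the x axis of bar_mid, either way round below 0.5 rad and angle between fork_b_mid's own z axis and vertical below 0.25 rad))) and angle between bar_mid's own z axis and vertical below 0.1 rad and distance of fork_short_mid from where it was at the start of the episode below 0.03 m); the robot touches nothing.
It fails at once if the short fork crown is moved or knocked over (distance of fork_short_mid from where it was at the start of the episode above 0.03 m or angle between fork_short_mid's own z axis and vertical above 0.5 rad).
It also fails if it takes over 64 s, if anything falls off the work surface, if the arm or the gripper's body presses on something with over 40 N, if the wrist force passes 120 N, or if a joint passes its speed limit or range.

## Working session

There is one attempt and no reset: what is moved stays moved. The work goes in short steps, Python scripts to look and compute and a shell command to move; the robot and the scene stay as the last step left them, time stands still between calls to the robot, and variables do not carry over. Pictures are saved under pics/ and viewed, at most 10 in all, crops included, and the job is handed in when it is done.

```bash
ls; mkdir -p pics; python3 - <<'E'
from bench import bot
import cv2
s=bot.observe()
for k,v in s.items(): print(k,v)
for n in("top","side"):
    c=bot.read_camera(n); cv2.imwrite(f"pics/{n}0.png",c["image"]); print(n,c["mtx"],c["k1"],c["world_from_camera"])
E
```

```text
pics
time 0.0
joint_pos [ 1.31446065  0.61593292 -0.01264759  1.42494436  0.00812242  1.10341068
 -0.04040398]
joint_vel [ 0.00049164  0.00039655 -0.0012664  -0.0019013   0.00085914  0.00043305
  0.00053966]
joint_efforts [-9.76247043e-05 -4.69216275e+01  2.59035062e-01 -1.71036834e+01
  1.00266893e-02  9.59131488e-03  4.37635507e-06]
eef_pos [ 0.14792925 -0.63217017  0.24411407]
tool_rot [-1.31112652e-03  9.93397691e-01  1.14713895e-01 -1.72434244e-04]
force [-0.42435014  0.01483872 -1.15108588]
ft_torque [-0.01913419 -0.00689525 -0.04926224]
grasp_force 0.0
gripper_width 0.08503365423651278
top [[469.40657327   0.         321.717503  ]
 [  0.         469.40657327 205.9644465 ]
 [  0.           0.           1.        ]] -0.11117209136830812 [[-0.01092788 -0.99753278  0.06934643  0.41621992]
 [-0.99969015  0.00934774 -0.02306983 -0.00180546]
 [ 0.02236468 -0.06957705 -0.99732585  1.32981237]
 [ 0.          0.          0.          1.        ]]
side [[384.43979758   0.         317.96113557]
 [  0.         384.43979758 198.82118855]
 [  0.           0.           1.        ]] -0.07587464998261419 [[ 0.97149458 -0.11800722  0.20560298  0.35831728]
 [-0.23597417 -0.56436564  0.79108003 -0.64121757]
 [ 0.0226821  -0.81704695 -0.57612481  0.60753031]
 [ 0.          0.          0.          1.        ]]
```

View pics/top0.png

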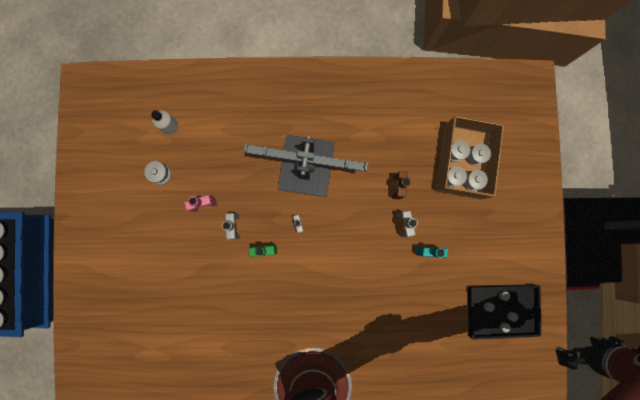

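View pics/side0.png

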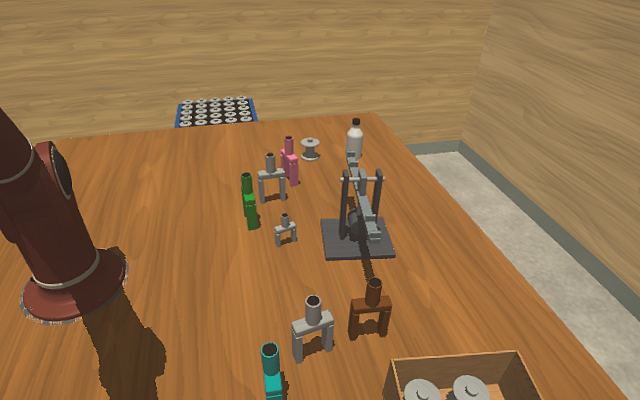

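Top view: plain grey tall crowns at (230,225) and (409,223). The small grey one at (297,223) is the short crown. Pink (199,202), green (262,250), brown (402,184) and turquoise (433,252) are the look-alikes. The bar runs (246,149)–(367,167). In the side view the same grey crowns are at (271,178) and (313,325). I'll confirm this in an enlarged crop with colour-mask outlines.

```bash
cat > h.py <<'E'
import numpy as np, cv2
from bench import bot
def cam(n): return bot.read_camera(n)
def ray(c,uv):
    K=c["mtx"];d=np.array([(uv[0]-K[0,2])/K[0,0],(uv[1]-K[1,2])/K[1,1]]);u=d.copy()
    for _ in range(20): u=d/(1+c["k1"]*(u@u))
    T=c["world_from_camera"];return T[:3,3],T[:3,:3]@np.r_[u,1.]
def onz(c,uv,z):
    o,d=ray(c,uv);return o+d*(z-o[2])/d[2]
def tri(c1,p1,c2,p2):
    o1,d1=ray(c1,p1);o2,d2=ray(c2,p2)
    t=np.linalg.lstsq(np.c_[d1,-d2],o2-o1,rcond=None)[0]
    a,b=o1+t[0]*d1,o2+t[1]*d2
    return (a+b)/2,np.linalg.norm(a-b)
def proj(c,X):
    T=np.linalg.inv(c["world_from_camera"]);x=T[:3,:3]@np.asarray(X)+T[:3,3];u=x[:2]/x[2]
    u=u*(1+c["k1"]*(u@u));return c["mtx"][:2,:2]@u+c["mtx"][:2,2]
def grey(im):
    hsv=cv2.cvtColor(im,cv2.COLOR_BGR2HSV);return ((hsv[...,1]<75)&(hsv[...,2]>25)).astype(np.uint8)
E
python3 - <<'E'
from h import *
t=cam("top");s=cam("side")
for n,c in(("top",t),("side",s)):
    m=grey(c["image"]);cs,_=cv2.findContours(m,cv2.RETR_EXTERNAL,cv2.CHAIN_APPROX_NONE)
    for k in cs:
        a=cv2.contourArea(k)
        x,y,w,h=cv2.boundingRect(k)
        if 40<a<4000 and ((n=="top" and 180<x<420 and 120<y<270) or (n=="side" and 240<x<420)):
            print(n,a,(x,y,w,h),cv2.minAreaRect(k))
def cr(c,x,y,w,h,f):return cv2.resize(c["image"][y:y+h,x:x+w],None,fx=f,fy=f,interpolation=cv2.INTER_CUBIC)
a=np.vstack([np.hstack([cr(t,205,200,50,50,5),cr(t,385,200,50,50,5),cr(t,275,200,50,50,5)]),
 np.hstack([cr(s,246,146,50,60,5)[:250],cr(s,285,285,60,80,3.125),cr(s,265,205,40,40,6.25)])])
cv2.imwrite("pics/crop1.png",a)
E
```

```text
top 97.0 (293, 215, 10, 18) ((297.4230651855469, 223.38461303710938), (17.979686737060547, 6.928757190704346), 74.74488067626953)
top 254.0 (222, 213, 17, 26) ((230.0, 225.5), (25.0, 16.0), 90.0)
top 265.5 (397, 211, 21, 26) ((407.928466796875, 223.40982055664062), (25.493797302246094, 18.334932327270508), 78.11134338378906)
top 3178.5 (244, 135, 124, 62) ((304.1351318359375, 164.68919372558594), (124.45003509521484, 56.22445297241211), 9.462322235107422)
side 597.0 (403, 379, 38, 21) ((421.5, 389.0), (20.0, 37.0), 90.0)
side 1369.0 (291, 295, 43, 69) ((312.2751770019531, 328.7044982910156), (67.52836608886719, 42.18738555908203), 87.95458984375)
side 59.5 (369, 278, 12, 9) ((374.8500061035156, 281.54998779296875), (8.538147926330566, 10.119288444519043), 71.56504821777344)
side 293.0 (274, 214, 23, 33) ((284.8770751953125, 229.64755249023438), (31.687509536743164, 21.18536376953125), 84.80557250976562)
side 507.5 (258, 154, 28, 50) ((271.0943603515625, 178.16981506347656), (48.736568450927734, 26.409832000732422), 87.51044464111328)
side 275.5 (301, 138, 19, 23) ((310.0, 149.0), (22.0, 18.0), 90.0)Traceback (most recent call last):
  File "<stdin>", line 11, in <module>
    return _nx.concatenate(arrs, 0, dtype=dtype, casting=casting)
           ~~~~~~~~~~~~~~~^^^^^^^^^^^^^^^^^^^^^^^^^^^^^^^^^^^^^^^
ValueError: all the input array dimensions except for the concatenation axis must match exactly, but along dimension 1, the array at index 0 has size 750 and the array at index 1 has size 688
```

```bash
python3 - <<'E'
from h import *
t=cam("top");s=cam("side")
def cr(c,x,y,w,h):return cv2.resize(c["image"][y:y+h,x:x+w],(265,265),interpolation=cv2.INTER_CUBIC)
a=np.vstack([np.hstack([cr(t,205,200,50,50),cr(t,385,200,50,50),cr(t,275,200,50,50)]),
 np.hstack([cr(s,246,149,60,60),cr(s,273,290,80,80),cr(s,265,210,40,40)])])
cv2.imwrite("pics/crop1.png",a)
E
```

```text
(no output)
```

View pics/crop1.png

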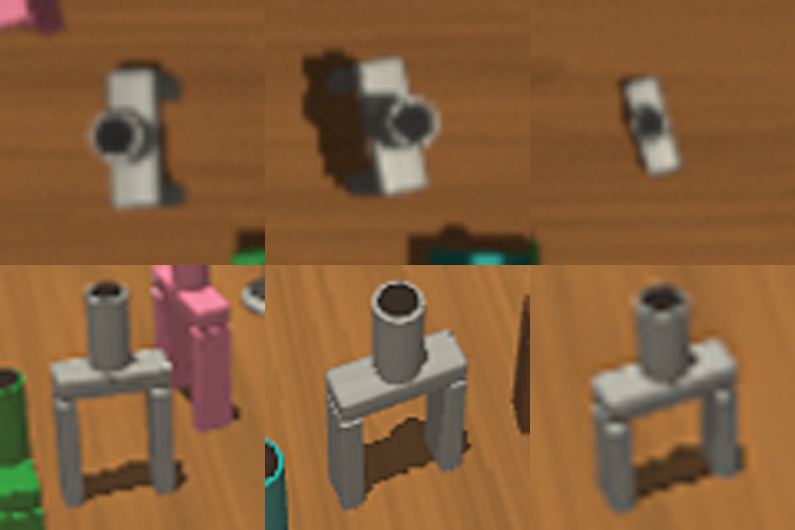

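The crops confirm it: both plain grey crowns are tall, with stub tops at top (227.3,225.7)/side (270.2,155.6) and top (412.9,223.2)/side (313.2,300.6). The third is the short one. Next I triangulate these and look at the bar enlarged.

```bash
python3 - <<'E'
from h import *
t=cam("top");s=cam("side")
np.set_printoptions(precision=4,suppress=True)
for n,a,b in(("L",(226.9,225.3),(269.8,155.2)),("R",(412.5,222.8),(312.8,300.2)),("short",(297.2,222.8),(284.4,214.4))): print(n,tri(t,a,s,b))
# bridge end midpoints (top view), bridge top z=.091
f=lambda x,y,ox:(ox+x/5.3-.4,200+y/5.3-.4)
for n,o,p,q in(("L",205,(133,68),(137,207)),("R",385,(117,60),(142,190))):
    P,Q=onz(t,f(*p,o),.091),onz(t,f(*q,o),.091);print(n,(P+Q)/2,np.linalg.norm(P-Q),"yaw",np.degrees(np.arctan2(*(P-Q)[[1,0]])))
a=cv2.resize(t["image"][130:200,240:372],None,fx=6,fy=6,interpolation=cv2.INTER_CUBIC)[:,:792]
b=cv2.resize(s["image"][145:265,315:400],None,fx=4.5,fy=4.5,interpolation=cv2.INTER_CUBIC)
cv2.imwrite("pics/barT.png",a);cv2.imwrite("pics/barS.png",b)
E
```

```text
L (array([0.452 , 0.2118, 0.139 ]), np.float64(0.0002313338049695409))
R (array([ 0.4535, -0.2611,  0.1399]), np.float64(0.0002424786685503914))
short (array([0.4582, 0.035 , 0.0835]), np.float64(0.0009921481852361652))
L [0.4529 0.212  0.091 ] 0.06925628158628576 yaw 1.7021077089502736
R [ 0.4543 -0.2624  0.091 ] 0.06638714917373767 yaw 9.750322842123788
```

View pics/barT.png

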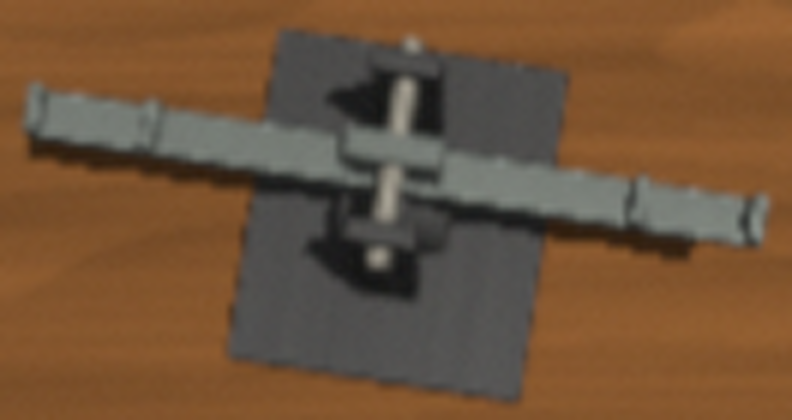

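View pics/barS.png

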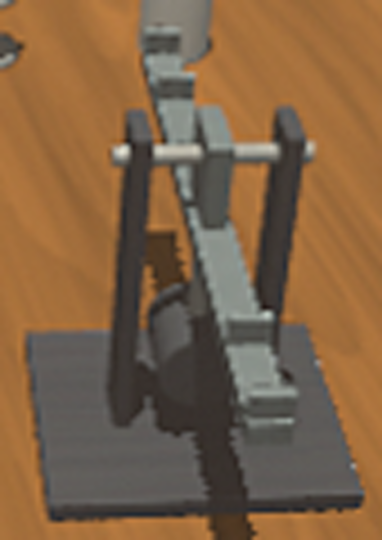

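Top crop: left seat centre ≈ (97,123) and right seat centre ≈ (692,214). Side crop: near seat ≈ (257,363) and far seat ≈ (164,65), with the posts either side of mid-bar. Next I triangulate the seats and check for 260 mm spacing at z = 0.14.

```bash
python3 - <<'E'
from h import *
t=cam("top");s=cam("side")
np.set_printoptions(precision=4,suppress=True)
TL,TR=(255.8,150.1),(354.9,165.3)
print("far/L",tri(t,TL,s,(351,159)));print("near/R",tri(t,TR,s,(371.7,225.3)))
P,Q=onz(t,TL,.14),onz(t,TR,.14);print(P,Q,np.linalg.norm(P-Q),"bar dir deg",np.degrees(np.arctan2(*(P-Q)[[1,0]])),"r",np.hypot(*P[:2]),np.hypot(*Q[:2]))
o=bot.observe()
from scipy.spatial.transform import Rotation as Ro
R=Ro.from_quat(o["tool_rot"],scalar_first=True).as_matrix();print(R)
d=np.array([.453,-.2615,.25])-o["eef_pos"];print("d tool mm",R.T@d*1e3,o["time"],bot.tips_ahead)
E
```

```text
far/L (array([0.642 , 0.1374, 0.148 ]), np.float64(0.0012447295948514595))
near/R (array([ 0.602 , -0.115 ,  0.1471]), np.float64(0.0007600605951819011))
[0.6441 0.1382 0.14  ] [ 0.6027 -0.1156  0.14  ] 0.2571325409336175 bar dir deg 80.72416990769953 r 0.6587912571734071 0.6136745106245757
[[ 0.9737  0.2278 -0.    ]
 [ 0.2278 -0.9737  0.0002]
 [ 0.     -0.0002 -1.    ]]
d tool mm [ 381.5265 -292.1124   -4.686 ] 0.5 0.014
```

Heights and spacing check out: seats are at L (0.644,0.140) and R (0.602,-0.117), bar x-axis yaw -9.3°. I start with the right crown at (0.4535,-0.261), yaw 9.75°.

```bash
python3 -m handwheel '[{"dx":20,"dy":-15,"az":-0.14,"gripper":1},{"dx":60,"dy":-46,"az":-0.28,"gripper":1},{"dx":100,"dy":-76,"az":-0.43,"gripper":1},{"dx":140,"dy":-107,"az":-0.58,"gripper":1},{"dx":180,"dy":-138,"az":-0.73,"gripper":1},{"dx":220,"dy":-168,"az":-0.88,"gripper":1},{"dx":260,"dy":-199,"az":-1.03,"gripper":1},{"dx":300,"dy":-230,"az":-1.18,"gripper":1},{"dx":340,"dy":-260,"az":-1.33,"gripper":1},{"dx":372,"dy":-285,"az":-1.45,"gripper":1}]' 50
cat >> h.py <<'E'
from scipy.spatial.transform import Rotation as Ro
def to(p,yaw_deg):
    o=bot.observe();R=Ro.from_quat(o["tool_rot"],scalar_first=True).as_matrix()
    y=np.radians(yaw_deg);Y=np.array([np.cos(y),np.sin(y),0]);Rt=np.c_[np.cross(Y,[0,0,-1]),Y,[0,0,-1]]
    np.set_printoptions(precision=4,suppress=True)
    print("t",o["time"],"pos",o["eef_pos"],"d",R.T@(np.array(p)-o["eef_pos"])*1e3,"rot",Ro.from_matrix(R.T@Rt).as_rotvec(),"F",o["force"],"w",o["gripper_width"],"gf",o["grasp_force"],"tool z",R[:,2])
E
python3 -c "
from h import *
to([.4535,-.261,.113],9.75)"
```

```text
t 0.5 pos [ 0.1481 -0.6329  0.2453] d [ 382.1237 -292.4614  132.3141] rot [-0.0001 -0.0002 -1.5111] F [-0.2503  0.7289 -1.1513] w 0.08514339102044334 gf 0.0 tool z [-0.      0.0002 -1.    ]invalid input
```

```bash
python3 -m handwheel '[{"ax":0,"ay":0,"az":-0.14,"dx":20,"dy":-15,"dz":0,"gripper":1},{"ax":0,"ay":0,"az":-0.28,"dx":60,"dy":-46,"dz":0,"gripper":1},{"ax":0,"ay":0,"az":-0.43,"dx":100,"dy":-76,"dz":0,"gripper":1},{"ax":0,"ay":0,"az":-0.58,"dx":140,"dy":-107,"dz":0,"gripper":1},{"ax":0,"ay":0,"az":-0.73,"dx":180,"dy":-138,"dz":0,"gripper":1},{"ax":0,"ay":0,"az":-0.88,"dx":220,"dy":-168,"dz":0,"gripper":1},{"ax":0,"ay":0,"az":-1.03,"dx":260,"dy":-199,"dz":0,"gripper":1},{"ax":0,"ay":0,"az":-1.18,"dx":300,"dy":-230,"dz":0,"gripper":1},{"ax":0,"ay":0,"az":-1.33,"dx":340,"dy":-260,"dz":0,"gripper":1},{"ax":0,"ay":0,"az":-1.45,"dx":372,"dy":-285,"dz":0,"gripper":1}]' 50
python3 -c "
from h import *
to([.4535,-.261,.113],9.75)"
```

```text
time: 1.5
eef_pos: [0.447, -0.2684, 0.2459]
tool_rot: [0.001, 0.665, 0.747, 0.0]
force: [-0.0, 0.0, -0.1]
gripper_width: 0.0856
grasp_force: 0.0
t 1.5 pos [ 0.447  -0.2684  0.2459] d [  6.6302   7.1221 132.8801] rot [ 0.0014  0.0004 -0.0544] F [-0.0387  0.0101 -0.1499] w 0.08556916018098949 gf 0.0 tool z [ 0.0015 -0.0002 -1.    ]
```

```bash
python3 -m handwheel '[{"ax":0,"ay":0,"az":-0.054,"dx":6.6,"dy":7.1,"dz":5,"gripper":1},{"ax":0,"ay":0,"az":-0.054,"dx":6.6,"dy":7.1,"dz":25,"gripper":1},{"ax":0,"ay":0,"az":-0.054,"dx":6.6,"dy":7.1,"dz":45,"gripper":1},{"ax":0,"ay":0,"az":-0.054,"dx":6.6,"dy":7.1,"dz":65,"gripper":1},{"ax":0,"ay":0,"az":-0.054,"dx":6.6,"dy":7.1,"dz":85,"gripper":1},{"ax":0,"ay":0,"az":-0.054,"dx":6.6,"dy":7.1,"dz":105,"gripper":1},{"ax":0,"ay":0,"az":-0.054,"dx":6.6,"dy":7.1,"dz":120,"gripper":1},{"ax":0,"ay":0,"az":-0.054,"dx":6.6,"dy":7.1,"dz":130,"gripper":1},{"ax":0,"ay":0,"az":-0.054,"dx":6.6,"dy":7.1,"dz":133,"gripper":1},{"ax":0,"ay":0,"az":-0.054,"dx":6.6,"dy":7.1,"dz":133,"gripper":1}]' 50
python3 -c "
from h import *
to([.4535,-.261,.113],9.75)"
```

```text
time: 2.5
eef_pos: [0.4517, -0.2636, 0.1123]
tool_rot: [-0.0, 0.647, 0.762, -0.0]
force: [0.1, -0.1, 0.5]
gripper_width: 0.0853
grasp_force: 0.0
t 2.5 pos [ 0.4517 -0.2636  0.1123] d [ 2.2314  2.1829 -0.7012] rot [-0.0001  0.     -0.0075] F [ 0.1468 -0.0599  0.4784] w 0.08525528574958086 gf 0.0 tool z [-0.0001 -0.     -1.    ]
```

```bash
python3 -m handwheel '[{"ax":0,"ay":0,"az":0,"dx":0,"dy":0,"dz":0,"gripper":0},{"ax":0,"ay":0,"az":0,"dx":0,"dy":0,"dz":0,"gripper":0},{"ax":0,"ay":0,"az":0,"dx":0,"dy":0,"dz":0,"gripper":0},{"ax":0,"ay":0,"az":0,"dx":0,"dy":0,"dz":0,"gripper":0},{"ax":0,"ay":0,"az":0,"dx":0,"dy":0,"dz":0,"gripper":0},{"ax":0,"ay":0,"az":0,"dx":0,"dy":0,"dz":0,"gripper":0},{"ax":0,"ay":0,"az":0,"dx":0,"dy":0,"dz":0,"gripper":0},{"ax":0,"ay":0,"az":0,"dx":0,"dy":0,"dz":0,"gripper":0},{"ax":0,"ay":0,"az":0,"dx":0,"dy":0,"dz":0,"gripper":0},{"ax":0,"ay":0,"az":0,"dx":0,"dy":0,"dz":0,"gripper":0}]' 60
python3 -c "
from h import *
to([.4535,-.261,.333],9.75)"
```

```text
time: 3.5
eef_pos: [0.4522, -0.2634, 0.1127]
tool_rot: [0.001, 0.647, 0.762, 0.0]
force: [0.5, 0.3, 5.3]
gripper_width: 0.0237
grasp_force: 58.9
t 3.5 pos [ 0.4522 -0.2634  0.1127] d [   2.008     1.8954 -220.2767] rot [ 0.0011  0.0006 -0.007 ] F [0.4714 0.34   5.2676] w 0.02368130160377456 gf 58.86250197887421 tool z [ 0.0012 -0.0004 -1.    ]
```

```bash
python3 -m handwheel '[{"ax":0,"ay":0,"az":0,"dx":0,"dy":0,"dz":-8,"gripper":0},{"ax":0,"ay":0,"az":0,"dx":0,"dy":0,"dz":-30,"gripper":0},{"ax":0,"ay":0,"az":0,"dx":0,"dy":0,"dz":-60,"gripper":0},{"ax":0,"ay":0,"az":0,"dx":0,"dy":0,"dz":-90,"gripper":0},{"ax":0,"ay":0,"az":0,"dx":0,"dy":0,"dz":-120,"gripper":0},{"ax":0,"ay":0,"az":0,"dx":0,"dy":0,"dz":-150,"gripper":0},{"ax":0,"ay":0,"az":0,"dx":0,"dy":0,"dz":-180,"gripper":0},{"ax":0,"ay":0,"az":0,"dx":0,"dy":0,"dz":-202,"gripper":0},{"ax":0,"ay":0,"az":0,"dx":0,"dy":0,"dz":-212,"gripper":0},{"ax":0,"ay":0,"az":0,"dx":0,"dy":0,"dz":-212,"gripper":0}]' 60
python3 -c "
from h import *
to([.6024,-.117,.325],-9.3)"
```

```text
time: 4.5
eef_pos: [0.4513, -0.2633, 0.3245]
tool_rot: [0.0, 0.647, 0.762, -0.0]
force: [-0.3, 1.4, -4.5]
gripper_width: 0.0238
grasp_force: 59.3
t 4.5 pos [ 0.4513 -0.2633  0.3245] d [119.8901 172.7758  -0.5207] rot [-0.      0.0003  0.3251] F [-0.2906  1.3887 -4.5294] w 0.023762604477832936 gf 59.263468980789185 tool z [-0.     -0.0003 -1.    ]
```

```bash
python3 -m handwheel '[{"ax":0,"ay":0,"az":0.02,"dx":6,"dy":9,"dz":0,"gripper":0},{"ax":0,"ay":0,"az":0.06,"dx":20,"dy":29,"dz":0,"gripper":0},{"ax":0,"ay":0,"az":0.10,"dx":36,"dy":52,"dz":0,"gripper":0},{"ax":0,"ay":0,"az":0.14,"dx":52,"dy":75,"dz":0,"gripper":0},{"ax":0,"ay":0,"az":0.18,"dx":68,"dy":98,"dz":0,"gripper":0},{"ax":0,"ay":0,"az":0.23,"dx":84,"dy":121,"dz":0,"gripper":0},{"ax":0,"ay":0,"az":0.27,"dx":100,"dy":144,"dz":0,"gripper":0},{"ax":0,"ay":0,"az":0.30,"dx":113,"dy":163,"dz":0,"gripper":0},{"ax":0,"ay":0,"az":0.325,"dx":119.9,"dy":172.8,"dz":0,"gripper":0},{"ax":0,"ay":0,"az":0.325,"dx":119.9,"dy":172.8,"dz":0,"gripper":0}]' 60
python3 - <<'E'
from h import *
to([.6024,-.117,.170],-9.3)
s=cam("side");t=cam("top")
print("proj seat side",proj(s,[.6024,-.117,.14]),"top",proj(t,[.6024,-.117,.14]))
a=cv2.resize(s["image"][80:280,280:480],(560,560),interpolation=cv2.INTER_CUBIC)
b=cv2.resize(t["image"][120:220,300:400],(560,560),interpolation=cv2.INTER_CUBIC)[:, :240]
cv2.imwrite("pics/seat1.png",np.hstack([a,cv2.resize(t["image"][130:200,340:370],(240,560))]))
E
```

```text
time: 5.5
eef_pos: [0.6026, -0.1142, 0.3213]
tool_rot: [-0.003, 0.761, 0.649, -0.001]
force: [0.1, 1.1, -3.9]
gripper_width: 0.0236
grasp_force: 59.3
t 5.5 pos [ 0.6026 -0.1142  0.3213] d [ -3.1042   1.0503 151.3337] rot [-0.0053 -0.002   0.0048] F [ 0.0806  1.0861 -3.8941] w 0.023621846956364954 gf 59.315006732940674 tool z [-0.0049  0.0028 -1.    ]
proj seat side [371.691  228.7854] top [355.4501 165.4087]
```

View pics/seat1.png

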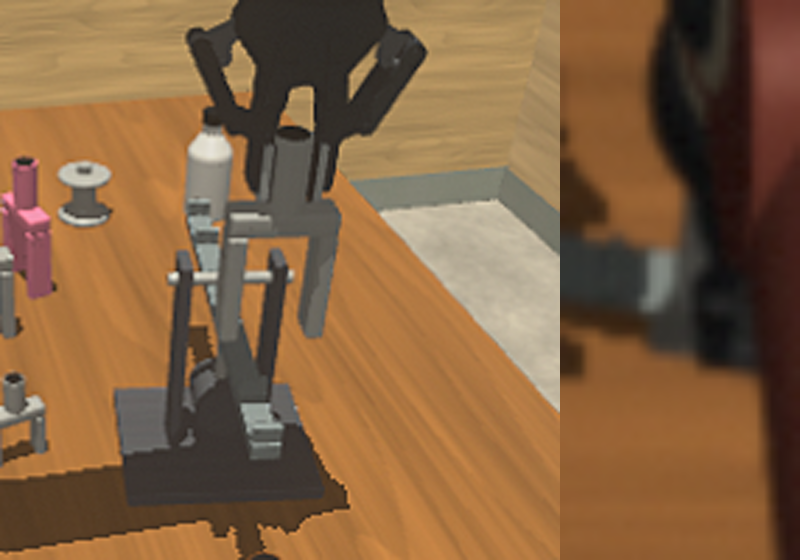

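The crown hangs upright above the near seat: stub top ≈ (293,134), feet ≈ (228,337) and (312,337), bar seat ≈ (262,420). I check the alignment numerically.

```bash
python3 - <<'E'
from h import *
s=cam("side")
p=bot.observe()["eef_pos"]
print("stub top expected",proj(s,[p[0],p[1],p[2]+.027]),"seen (384.6,127.9)  feet exp",proj(s,[p[0],p[1],p[2]-.113]),"seen front (376.4,200.4)")
for dy in(0,.003):print(proj(s,[p[0]+.003,p[1]+dy,p[2]+.027]))
to([.6024,-.117,.1831],-9.3)
E
```

```text
stub top expected [384.81257911 128.0764673 ] seen (384.6,127.9)  feet exp [375.46124046 199.47464087] seen front (376.4,200.4)
[386.55551799 127.93621665]
[385.85017546 127.15748644]
t 5.65 pos [ 0.6015 -0.1183  0.3228] d [  1.6445   1.2199 139.6625] rot [-0.0037  0.0015 -0.0005] F [-1.1976 -0.7353 -3.0739] w 0.02385528291157093 gf 59.31445598602295 tool z [-0.0038 -0.0009 -1.    ]
```

```bash
python3 -m handwheel '[{"ax":0,"ay":0,"az":0,"dx":0,"dy":0,"dz":15,"gripper":0},{"ax":0,"ay":0,"az":0,"dx":0,"dy":0,"dz":35,"gripper":0},{"ax":0,"ay":0,"az":0,"dx":0,"dy":0,"dz":55,"gripper":0},{"ax":0,"ay":0,"az":0,"dx":0,"dy":0,"dz":75,"gripper":0},{"ax":0,"ay":0,"az":0,"dx":0,"dy":0,"dz":92,"gripper":0},{"ax":0,"ay":0,"az":0,"dx":0,"dy":0,"dz":108,"gripper":0},{"ax":0,"ay":0,"az":0,"dx":0,"dy":0,"dz":120,"gripper":0},{"ax":0,"ay":0,"az":0,"dx":0,"dy":0,"dz":130,"gripper":0},{"ax":0,"ay":0,"az":0,"dx":0,"dy":0,"dz":138,"gripper":0},{"ax":0,"ay":0,"az":0,"dx":0,"dy":0,"dz":142,"gripper":0}]' 60
python3 - <<'E'
from h import *
to([.6024,-.117,.1777],-9.3)
s=cam("side");t=cam("top")
cv2.imwrite("pics/seat2.png",cv2.resize(s["image"][130:280,300:450],(600,600),interpolation=cv2.INTER_CUBIC))
E
```

```text
time: 6.65
eef_pos: [0.6025, -0.1172, 0.1817]
tool_rot: [-0.0, 0.762, 0.648, -0.0]
force: [-0.1, 0.4, -2.2]
gripper_width: 0.0236
grasp_force: 59.6
t 6.65 pos [ 0.6025 -0.1172  0.1817] d [ 0.166  -0.0949  4.0126] rot [-0.0007  0.0001  0.0001] F [-0.0777  0.3977 -2.243 ] w 0.023610204548206705 gf 59.575127363204956 tool z [-0.0007  0.     -1.    ]
```

View pics/seat2.png

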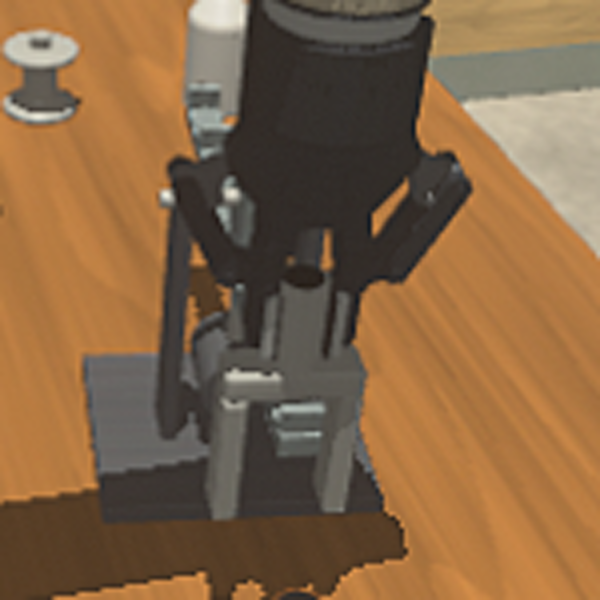

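The bar end lug ≈ (300,425) lies between the legs (gap 248–318, with the lug in front of the right leg by perspective). The seat is straddled and nothing is touching, so I seat it and follow the bar down.

```bash
python3 -m handwheel '[{"ax":0,"ay":0,"az":0,"dx":0,"dy":0,"dz":2,"gripper":0},{"ax":0,"ay":0,"az":0,"dx":0,"dy":0,"dz":4,"gripper":0},{"ax":0,"ay":0,"az":0,"dx":1,"dy":0,"dz":7,"gripper":0},{"ax":0,"ay":0,"az":0,"dx":2,"dy":0,"dz":10,"gripper":0},{"ax":0,"ay":0,"az":0,"dx":3,"dy":0,"dz":13,"gripper":0},{"ax":0,"ay":0,"az":0,"dx":4,"dy":0,"dz":16,"gripper":0},{"ax":0,"ay":0,"az":0,"dx":5,"dy":0,"dz":19,"gripper":0},{"ax":0,"ay":0,"az":0,"dx":6,"dy":0,"dz":22,"gripper":0},{"ax":0,"ay":0,"az":0,"dx":6,"dy":0,"dz":24,"gripper":0},{"ax":0,"ay":0,"az":0,"dx":6,"dy":0,"dz":24,"gripper":0}]' 60
python3 - <<'E'
from h import *
to([.6024,-.117,.1777],-9.3)
E
```

```text
time: 7.75
eef_pos: [0.6036, -0.1104, 0.158]
tool_rot: [-0.0, 0.762, 0.648, 0.0]
force: [0.6, -0.1, -1.3]
gripper_width: 0.0239
grasp_force: 59.7
t 7.75 pos [ 0.6036 -0.1104  0.158 ] d [ -6.7003  -0.126  -19.6831] rot [-0.0007 -0.0007  0.0009] F [ 0.6169 -0.074  -1.346 ] w 0.023884313462126477 gf 59.74981069564819 tool z [-0.0005  0.0008 -1.    ]
```

```bash
python3 -m handwheel '[{"ax":0,"ay":0,"az":0,"dx":0,"dy":0,"dz":1,"gripper":0.4},{"ax":0,"ay":0,"az":0,"dx":0,"dy":0,"dz":1,"gripper":0.6},{"ax":0,"ay":0,"az":0,"dx":0,"dy":0,"dz":1,"gripper":1},{"ax":0,"ay":0,"az":0,"dx":0,"dy":0,"dz":1,"gripper":1},{"ax":0,"ay":0,"az":0,"dx":0,"dy":0,"dz":1,"gripper":1},{"ax":0,"ay":0,"az":0,"dx":0,"dy":0,"dz":1,"gripper":1},{"ax":0,"ay":0,"az":0,"dx":0,"dy":0,"dz":-10,"gripper":1},{"ax":0,"ay":0,"az":0,"dx":0,"dy":0,"dz":-40,"gripper":1},{"ax":0,"ay":0,"az":0,"dx":0,"dy":0,"dz":-80,"gripper":1},{"ax":0,"ay":0,"az":0,"dx":0,"dy":0,"dz":-110,"gripper":1}]' 60
python3 - <<'E'
from h import *
to([.452,.2118,.265],1.7)
s=cam("side");t=cam("top")
cv2.imwrite("pics/seat3.png",cv2.resize(s["image"][130:280,300:450],(600,600),interpolation=cv2.INTER_CUBIC))
E
```

```text
time: 8.75
eef_pos: [0.6044, -0.1108, 0.2716]
tool_rot: [0.001, 0.762, 0.648, 0.001]
force: [1.1, -0.1, 1.1]
gripper_width: 0.0855
grasp_force: 0.0
t 8.75 pos [ 0.6044 -0.1108  0.2716] d [ 293.8612 -202.385     6.0929] rot [ 0.0032 -0.0002 -0.1915] F [ 1.1181 -0.1137  1.1272] w 0.08551321504586212 gf 0.0 tool z [ 0.0032 -0.     -1.    ]
```

View pics/seat3.png

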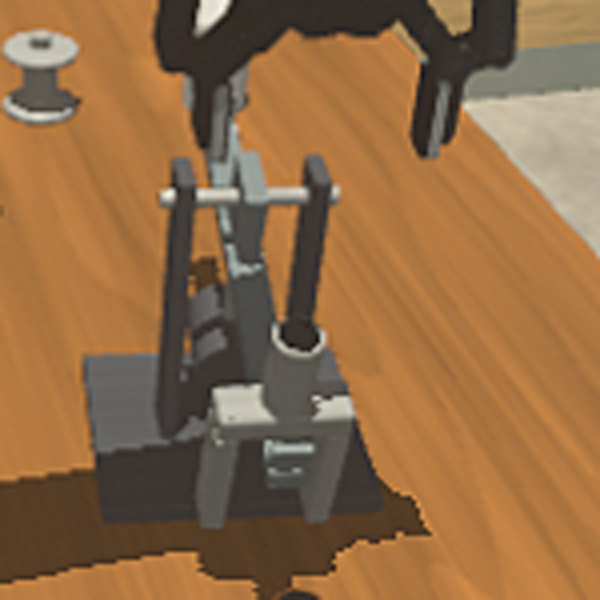

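The crown is seated astride the near end at the stop: bridge ≈ (283,405), with the lug end showing between the legs. Next is the left crown.

```bash
python3 -m handwheel '[{"ax":0,"ay":0,"az":-0.01,"dx":-10,"dy":-12,"dz":0,"gripper":1},{"ax":0,"ay":0,"az":-0.03,"dx":20,"dy":-36,"dz":0,"gripper":1},{"ax":0,"ay":0,"az":-0.06,"dx":58,"dy":-60,"dz":0,"gripper":1},{"ax":0,"ay":0,"az":-0.09,"dx":98,"dy":-84,"dz":0,"gripper":1},{"ax":0,"ay":0,"az":-0.11,"dx":138,"dy":-108,"dz":0,"gripper":1},{"ax":0,"ay":0,"az":-0.13,"dx":178,"dy":-132,"dz":0,"gripper":1},{"ax":0,"ay":0,"az":-0.15,"dx":218,"dy":-156,"dz":0,"gripper":1},{"ax":0,"ay":0,"az":-0.17,"dx":256,"dy":-180,"dz":0,"gripper":1},{"ax":0,"ay":0,"az":-0.19,"dx":284,"dy":-196,"dz":0,"gripper":1},{"ax":0,"ay":0,"az":-0.191,"dx":293.5,"dy":-202,"dz":0,"gripper":1}]' 60
python3 - <<'E'
from h import *
to([.452,.2118,.113],1.7)
E
```

```text
time: 9.85
eef_pos: [0.4494, 0.2154, 0.2689]
tool_rot: [-0.001, 0.694, 0.72, 0.001]
force: [0.3, 0.2, 0.4]
gripper_width: 0.0853
grasp_force: 0.0
t 9.85 pos [0.4494 0.2154 0.2689] d [ -4.0577   2.4997 155.9139] rot [-0.0001 -0.0024  0.0069] F [0.2753 0.2165 0.4487] w 0.08528099515558797 gf 0.0 tool z [-0.0002  0.0024 -1.    ]
```

```bash
python3 -m handwheel '[{"ax":0,"ay":0,"az":0.005,"dx":-2,"dy":2,"dz":5,"gripper":1},{"ax":0,"ay":0,"az":0.005,"dx":-2,"dy":2,"dz":30,"gripper":1},{"ax":0,"ay":0,"az":0.005,"dx":-2,"dy":2,"dz":55,"gripper":1},{"ax":0,"ay":0,"az":0.005,"dx":-2,"dy":2,"dz":80,"gripper":1},{"ax":0,"ay":0,"az":0.005,"dx":-2,"dy":2,"dz":105,"gripper":1},{"ax":0,"ay":0,"az":0.005,"dx":-2,"dy":2,"dz":125,"gripper":1},{"ax":0,"ay":0,"az":0.005,"dx":-2,"dy":2,"dz":140,"gripper":1},{"ax":0,"ay":0,"az":0.005,"dx":-2,"dy":2,"dz":150,"gripper":1},{"ax":0,"ay":0,"az":0.005,"dx":-2,"dy":2,"dz":154,"gripper":1},{"ax":0,"ay":0,"az":0.005,"dx":-2,"dy":2,"dz":154,"gripper":1}]' 60
python3 - <<'E'
from h import *
to([.452,.2118,.113],1.7)
E
```

```text
time: 10.85
eef_pos: [0.4542, 0.2082, 0.114]
tool_rot: [0.0, 0.699, 0.715, -0.0]
force: [-0.3, 0.2, -0.6]
gripper_width: 0.0852
grasp_force: 0.0
t 10.85 pos [0.4542 0.2082 0.114 ] d [ 3.6267 -2.0792  0.9928] rot [-0.0004  0.0008 -0.0073] F [-0.2803  0.1639 -0.5641] w 0.08516435162869833 gf 0.0 tool z [-0.0004 -0.0008 -1.    ]
```

```bash
python3 -m handwheel '[{"ax":0,"ay":0,"az":0,"dx":0,"dy":0,"dz":0,"gripper":0},{"ax":0,"ay":0,"az":0,"dx":0,"dy":0,"dz":0,"gripper":0},{"ax":0,"ay":0,"az":0,"dx":0,"dy":0,"dz":0,"gripper":0},{"ax":0,"ay":0,"az":0,"dx":0,"dy":0,"dz":0,"gripper":0},{"ax":0,"ay":0,"az":0,"dx":0,"dy":0,"dz":0,"gripper":0},{"ax":0,"ay":0,"az":0,"dx":0,"dy":0,"dz":0,"gripper":0},{"ax":0,"ay":0,"az":0,"dx":0,"dy":0,"dz":0,"gripper":0},{"ax":0,"ay":0,"az":0,"dx":0,"dy":0,"dz":0,"gripper":0},{"ax":0,"ay":0,"az":0,"dx":0,"dy":0,"dz":0,"gripper":0},{"ax":0,"ay":0,"az":0,"dx":0,"dy":0,"dz":0,"gripper":0}]' 60
python3 - <<'E'
from h import *
to([.452,.2118,.113],1.7)
E
```

```text
time: 11.85
eef_pos: [0.4536, 0.2094, 0.1147]
tool_rot: [0.0, 0.698, 0.716, 0.0]
force: [-1.7, 0.4, 6.2]
gripper_width: 0.0237
grasp_force: 58.5
t 11.85 pos [0.4536 0.2094 0.1147] d [ 2.4106 -1.5623  1.6577] rot [ 0.0001 -0.0001 -0.0054] F [-1.7475  0.3754  6.2096] w 0.023689793930543452 gf 58.49276304244995 tool z [ 0.0001  0.0001 -1.    ]
```

```bash
python3 -m handwheel '[{"ax":0,"ay":0,"az":0,"dx":0,"dy":0,"dz":-8,"gripper":0},{"ax":0,"ay":0,"az":0,"dx":0,"dy":0,"dz":-30,"gripper":0},{"ax":0,"ay":0,"az":0,"dx":0,"dy":0,"dz":-60,"gripper":0},{"ax":0,"ay":0,"az":0,"dx":0,"dy":0,"dz":-92,"gripper":0},{"ax":0,"ay":0,"az":0,"dx":0,"dy":0,"dz":-124,"gripper":0},{"ax":0,"ay":0,"az":0,"dx":0,"dy":0,"dz":-156,"gripper":0},{"ax":0,"ay":0,"az":0,"dx":0,"dy":0,"dz":-188,"gripper":0},{"ax":0,"ay":0,"az":0,"dx":0,"dy":0,"dz":-212,"gripper":0},{"ax":0,"ay":0,"az":0,"dx":0,"dy":0,"dz":-225,"gripper":0},{"ax":0,"ay":0,"az":0,"dx":0,"dy":0,"dz":-225,"gripper":0}]' 60
python3 - <<'E'
from h import *
to([.644,.141,.339],-9.3)
E
```

```text
time: 12.85
eef_pos: [0.4543, 0.2096, 0.3408]
tool_rot: [0.001, 0.699, 0.715, 0.002]
force: [0.2, -0.2, -4.0]
gripper_width: 0.0239
grasp_force: 59.4
t 12.85 pos [0.4543 0.2096 0.3408] d [-73.0572 187.9985   2.2921] rot [ 0.0031 -0.0017  0.1861] F [ 0.156  -0.1875 -3.9542] w 0.023893946324732754 gf 59.4238418340683 tool z [ 0.0033  0.0015 -1.    ]
```

```bash
python3 -m handwheel '[{"ax":0,"ay":0,"az":0.01,"dx":-4,"dy":10,"dz":0,"gripper":0},{"ax":0,"ay":0,"az":0.03,"dx":-12,"dy":30,"dz":0,"gripper":0},{"ax":0,"ay":0,"az":0.06,"dx":-22,"dy":56,"dz":0,"gripper":0},{"ax":0,"ay":0,"az":0.08,"dx":-32,"dy":82,"dz":0,"gripper":0},{"ax":0,"ay":0,"az":0.11,"dx":-42,"dy":108,"dz":0,"gripper":0},{"ax":0,"ay":0,"az":0.13,"dx":-52,"dy":134,"dz":0,"gripper":0},{"ax":0,"ay":0,"az":0.16,"dx":-62,"dy":160,"dz":0,"gripper":0},{"ax":0,"ay":0,"az":0.18,"dx":-70,"dy":180,"dz":0,"gripper":0},{"ax":0,"ay":0,"az":0.186,"dx":-73,"dy":188,"dz":0,"gripper":0},{"ax":0,"ay":0,"az":0.186,"dx":-73,"dy":188,"dz":0,"gripper":0}]' 60
python3 - <<'E'
from h import *
for _ in range(4): c=cam("side")
to([.644,.141,.339],-9.3)
p=bot.observe()["eef_pos"]
a=c["image"]
print("stub top",proj(c,[p[0],p[1],p[2]+.025]),"feet",proj(c,[p[0],p[1],p[2]-.115]),"seat",proj(c,[.6445,.1429,.166]),"end",proj(c,[.649,.1699,.172]))
cv2.imwrite("pics/seat4.png",cv2.resize(a[60:210,290:440],(600,600),interpolation=cv2.INTER_CUBIC))
E
```

```text
time: 13.85
eef_pos: [0.644, 0.1393, 0.3367]
tool_rot: [-0.001, 0.763, 0.647, -0.002]
force: [-0.2, -0.4, -3.4]
gripper_width: 0.0238
grasp_force: 59.4
t 14.05 pos [0.6423 0.142  0.3394] d [-0.6831  1.8733  0.3819] rot [-0.0011 -0.0004  0.0026] F [ 0.4148 -0.8473 -3.1759] w 0.02378797490106364 gf 59.38803791999817 tool z [-0.0011  0.0006 -1.    ]
stub top [357.7698  69.9511] feet [353.077  129.5388] seat [352.0731 151.3195] end [350.6366 143.9475]
```

View pics/seat4.png

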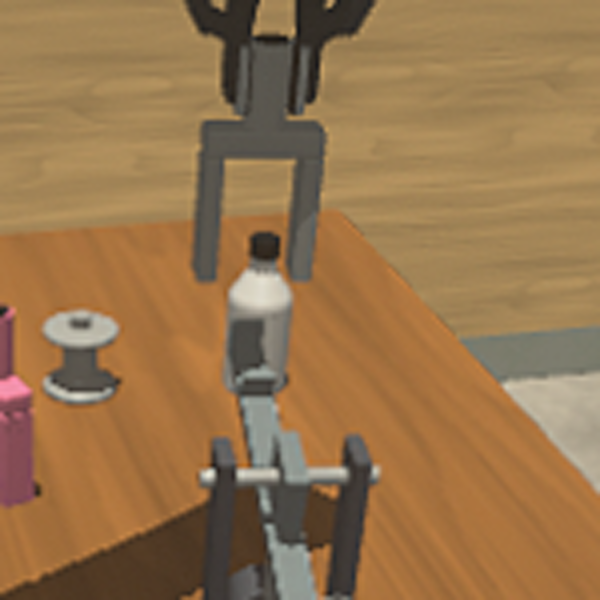

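The feet midpoint ≈ (252,278) matches the prediction. The raised far seat is the shaded patch at (232–265, 318–370), directly below, and its lug top fits the predicted tilt of 0.2 rad. I lower the crown.

```bash
python3 -m handwheel '[{"ax":0,"ay":0,"az":0,"dx":0,"dy":1,"dz":12,"gripper":0},{"ax":0,"ay":0,"az":0,"dx":0,"dy":1,"dz":30,"gripper":0},{"ax":0,"ay":0,"az":0,"dx":0,"dy":1,"dz":48,"gripper":0},{"ax":0,"ay":0,"az":0,"dx":0,"dy":1,"dz":66,"gripper":0},{"ax":0,"ay":0,"az":0,"dx":0,"dy":1,"dz":84,"gripper":0},{"ax":0,"ay":0,"az":0,"dx":0,"dy":1,"dz":98,"gripper":0},{"ax":0,"ay":0,"az":0,"dx":0,"dy":1,"dz":110,"gripper":0},{"ax":0,"ay":0,"az":0,"dx":0,"dy":1,"dz":118,"gripper":0},{"ax":0,"ay":0,"az":0,"dx":0,"dy":1,"dz":124,"gripper":0},{"ax":0,"ay":0,"az":0,"dx":0,"dy":1,"dz":126,"gripper":0}]' 60
python3 - <<'E'
from h import *
to([.644,.141,.18],-9.3)
E
```

```text
time: 15.05
eef_pos: [0.6444, 0.1407, 0.2129]
tool_rot: [-0.0, 0.762, 0.648, -0.0]
force: [-0.4, 0.3, -3.4]
gripper_width: 0.0236
grasp_force: 59.5
t 15.05 pos [0.6444 0.1407 0.2129] d [ 0.2715 -0.414  32.9469] rot [-0.0003  0.0001  0.0004] F [-0.3754  0.3347 -3.379 ] w 0.023588916552174988 gf 59.47756111621857 tool z [-0.0003 -0.     -1.    ]
```

```bash
python3 -m handwheel '[{"ax":0,"ay":0,"az":0,"dx":0,"dy":0,"dz":2,"gripper":0},{"ax":0,"ay":0,"az":0,"dx":0,"dy":0,"dz":4,"gripper":0},{"ax":0,"ay":0,"az":0,"dx":0,"dy":0,"dz":7,"gripper":0},{"ax":0,"ay":0,"az":0,"dx":0,"dy":0,"dz":10,"gripper":0},{"ax":0,"ay":0,"az":0,"dx":0,"dy":0,"dz":13,"gripper":0},{"ax":0,"ay":0,"az":0,"dx":-1,"dy":0,"dz":16,"gripper":0},{"ax":0,"ay":0,"az":0,"dx":-1,"dy":0,"dz":19,"gripper":0},{"ax":0,"ay":0,"az":0,"dx":-2,"dy":0,"dz":22,"gripper":0},{"ax":0,"ay":0,"az":0,"dx":-2,"dy":0,"dz":25,"gripper":0},{"ax":0,"ay":0,"az":0,"dx":-2,"dy":0,"dz":28,"gripper":0}]' 60
python3 - <<'E'
from h import *
to([.644,.140,.18],-9.3)
E
```

```text
time: 16.05
eef_pos: [0.6444, 0.1385, 0.1853]
tool_rot: [0.0, 0.762, 0.648, 0.0]
force: [0.7, -0.5, 1.0]
gripper_width: 0.024
grasp_force: 59.5
t 16.05 pos [0.6444 0.1385 0.1853] d [ 1.4094 -0.5952  5.2978] rot [0.0006 0.0001 0.0002] F [ 0.731  -0.4796  0.9562] w 0.024039805094774262 gf 59.51813757419586 tool z [ 0.0006 -0.0002 -1.    ]
```

```bash
python3 -m handwheel '[{"ax":0,"ay":0,"az":0,"dx":0,"dy":0,"dz":1,"gripper":0},{"ax":0,"ay":0,"az":0,"dx":0,"dy":0,"dz":2,"gripper":0},{"ax":0,"ay":0,"az":0,"dx":0,"dy":0,"dz":3,"gripper":0},{"ax":0,"ay":0,"az":0,"dx":0,"dy":0,"dz":4,"gripper":0},{"ax":0,"ay":0,"az":0,"dx":0,"dy":0,"dz":5,"gripper":0},{"ax":0,"ay":0,"az":0,"dx":0,"dy":0,"dz":5,"gripper":0},{"ax":0,"ay":0,"az":0,"dx":0,"dy":0,"dz":5,"gripper":0},{"ax":0,"ay":0,"az":0,"dx":0,"dy":0,"dz":5,"gripper":0},{"ax":0,"ay":0,"az":0,"dx":0,"dy":0,"dz":5,"gripper":0},{"ax":0,"ay":0,"az":0,"dx":0,"dy":0,"dz":5,"gripper":0}]' 60
python3 - <<'E'
from h import *
to([.644,.140,.18],-9.3)
E
```

```text
time: 17.05
eef_pos: [0.644, 0.1386, 0.1804]
tool_rot: [-0.0, 0.762, 0.648, -0.0]
force: [0.5, -1.2, 0.1]
gripper_width: 0.0234
grasp_force: 59.5
t 17.05 pos [0.644  0.1386 0.1804] d [ 1.3813 -0.2383  0.3609] rot [-0.0002  0.0002  0.0003] F [ 0.5178 -1.2365  0.1376] w 0.0234363731116257 gf 59.52925622463226 tool z [-0.0002 -0.0001 -1.    ]
```

```bash
python3 -m handwheel '[{"ax":0,"ay":0,"az":0,"dx":0,"dy":0,"dz":0,"gripper":0.35},{"ax":0,"ay":0,"az":0,"dx":0,"dy":0,"dz":0,"gripper":0.45},{"ax":0,"ay":0,"az":0,"dx":0,"dy":0,"dz":0,"gripper":0.6},{"ax":0,"ay":0,"az":0,"dx":0,"dy":0,"dz":0,"gripper":1},{"ax":0,"ay":0,"az":0,"dx":0,"dy":0,"dz":0,"gripper":1},{"ax":0,"ay":0,"az":0,"dx":0,"dy":0,"dz":0,"gripper":1},{"ax":0,"ay":0,"az":0,"dx":0,"dy":0,"dz":0,"gripper":1},{"ax":0,"ay":0,"az":0,"dx":0,"dy":0,"dz":-15,"gripper":1},{"ax":0,"ay":0,"az":0,"dx":0,"dy":0,"dz":-45,"gripper":1},{"ax":0,"ay":0,"az":0,"dx":0,"dy":0,"dz":-90,"gripper":1}]' 60
```

```text
time: 18.05
eef_pos: [0.6426, 0.1378, 0.2685]
tool_rot: [-0.001, 0.762, 0.648, -0.003]
force: [0.5, -0.4, -0.5]
gripper_width: 0.0856
grasp_force: 0.0
```

```bash
python3 -m handwheel '[{"ax":0,"ay":0,"az":0,"dx":0,"dy":-10,"dz":-40,"gripper":1},{"ax":0,"ay":0,"az":0,"dx":20,"dy":-40,"dz":-80,"gripper":1},{"ax":0,"ay":0,"az":0,"dx":50,"dy":-70,"dz":-80,"gripper":1},{"ax":0,"ay":0,"az":0,"dx":80,"dy":-100,"dz":-80,"gripper":1},{"ax":0,"ay":0,"az":0,"dx":110,"dy":-130,"dz":-80,"gripper":1},{"ax":0,"ay":0,"az":0,"dx":140,"dy":-130,"dz":-80,"gripper":1},{"ax":0,"ay":0,"az":0,"dx":170,"dy":-130,"dz":-80,"gripper":1},{"ax":0,"ay":0,"az":0,"dx":200,"dy":-130,"dz":-80,"gripper":1},{"ax":0,"ay":0,"az":0,"dx":200,"dy":-130,"dz":-80,"gripper":1},{"ax":0,"ay":0,"az":0,"dx":200,"dy":-130,"dz":-80,"gripper":1}]' 60
python3 - <<'E'
from h import *
s=cam("side");t=cam("top")
for n,p in(("L",(.644,.1396)),("R",(.6024,-.117))):
    print(n,"stub exp side",proj(s,[*p,.204]),"top",proj(t,[*p,.204]))
a=cv2.resize(s["image"][100:280,260:440],(560,560),interpolation=cv2.INTER_CUBIC)
b=cv2.resize(t["image"][130:240,240:375],(687,560),interpolation=cv2.INTER_CUBIC)
b=cv2.resize(t["image"][130:170,240:375],(800,237),interpolation=cv2.INTER_CUBIC)
b=cv2.resize(t["image"][130:240,240:375],(400,326),interpolation=cv2.INTER_CUBIC)
out=np.zeros((400,800,3),np.uint8);out[:,:400]=cv2.resize(a,(400,400));out[:326,400:]=b
cv2.imwrite("pics/fin.png",out)
E
```

```text
time: 19.05
eef_pos: [0.5477, 0.3574, 0.3499]
tool_rot: [0.0, 0.762, 0.648, -0.0]
force: [0.2, -0.0, 0.5]
gripper_width: 0.0852
grasp_force: 0.0
L stub exp side [353.4553613  137.78530855] top [252.13550162 145.21810279]
R stub exp side [375.34492289 201.60000757] top [357.92128281 161.31300087]
```

View pics/fin.png

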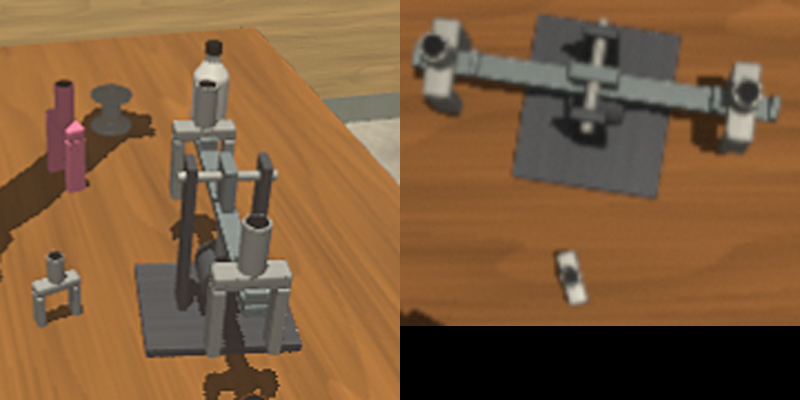

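Both crowns straddle the bar: stub tops in the side view at (257,222) and (207,87), in the top view at (747,92) and (433,45). The short crown is untouched. I triangulate to check height (0.204 when level) and stillness.

```bash
python3 - <<'E'
from h import *
np.set_printoptions(precision=4,suppress=True)
s=cam("side");t=cam("top")
c=np.array([.623,.0113,.14]);u=np.array([.1613,.9869,0]);v=np.array([.9869,-.1613,0])
for n,a,b in(("L",(250.7,144.8),(352.8,138.8)),("R",(356.7,160.6),(375.3,199.5))):
    p,e=tri(t,a,s,b);print(n,p,e,"along",(p-c)@u,"across",(p-c)@v)
for _ in range(10): s2=cam("side")
d=cv2.absdiff(s["image"],s2["image"])[100:280,260:440].max(2);print("moved px",(d>25).sum(),bot.observe()["time"])
E
```

```text
L [0.6451 0.1439 0.1992] 0.0018684441318229964 along 0.13446827051807345 across 0.00043447511562315355
R [ 0.6035 -0.1137  0.2063] 0.0005041891669468253 along -0.12654850907972762 across 0.0009673339423525509
moved px 40 19.75
```

```bash
python3 - <<'E'
from h import *
I=[cam("side")["image"]]
for k in range(3):
    for _ in range(16): x=cam("side")["image"]
    I.append(x)
for a,b in zip(I,I[1:]):
    d=cv2.absdiff(a,b)[100:280,260:440].max(2);ys,xs=np.nonzero(d>25);print(len(xs),(xs.mean()+260,ys.mean()+100) if len(xs) else "")
# bar darkest stub-mouth centroids now
t=cam("top")["image"];s=I[-1]
for n,im,c in(("Ts L",s,(352.8,138.8)),("Ts R",s,(375.3,199.5)),("Tt L",t,(250.7,144.8)),("Tt R",t,(356.7,160.6))):
    x,y=int(c[0])-5,int(c[1])-4;g=im[y:y+9,x:x+11].max(2).astype(float);w=np.clip(75-g,0,None);Y,X=np.mgrid[y:y+9,x:x+11];print(n,(w*X).sum()/w.sum(),(w*Y).sum()/w.sum())
E
```

```text
5 (np.float64(268.0), np.float64(202.4))
0 
0 
Ts L 353.0676328502415 137.48067632850243
Ts R 375.6684931506849 199.06849315068493
Tt L 250.71285323609845 144.95442114858704
Tt R 356.0797481636936 160.7439664218258
```

The bar is at rest and level within about 0.03 rad, so I hand in.

```bash
python3 -c "
from bench import bot
print(bot.finish_job())"
```

```text
the job is handed in; nothing more can be done
None
```

I hung both tall crowns astride the bar, one in each end seat. The bar came to rest within about 0.03 rad of level by my camera check, the short crown was left untouched, and I handed the job in; no verdict came back.

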